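Lay the case shell down against the drilling stop

ROBOT

A 6-joint arm with a two-finger parallel gripper is mounted at the origin on the work surface. World frame = base frame: x ahead of the robot, y to its left, z up, the work surface at z = 0. Lengths are in m, angles in rad, forces in N, time in s.
With the tool pointing down it reaches from about 0.25 to 0.8 m from the base axis. Payload 3.9 kg.
Tool frame: the origin (TCP) lies midway between the tips of the shut fingers; the grasp point (between the pads) lies pinch_z behind it (pinch_z is the distance from the TCP to the grasp point, in m); z points along the fingers, y is the line along which they close (so a half turn about z gives the same grasp; the last joint's range is limited). The gripper opens to 85 mm and grips with 20 to 120 N. Pads are 22 mm wide; open, the fingers measure 114 mm over their backs; the gripper's body (76 mm by 85 mm) begins 54 mm behind the grasp point. The pads swing forward as they close: fully open they stand 13 mm farther back than shut.
Start: joints at [-1.198, 0.26, -0.138, 1.173, 0, 1.571], TCP at [0.191, -0.489, 0.231] pointing down, gripper open.
Joint ranges: [-2.78, 2.78], [-0.83, 1.72], [-1.28, 1.37], [-1.9, 2.12], [-1.57, 1.48], [-3.14, 3.14]. Speed limits (rad/s): [2.57, 2.57, 3.14, 3.14, 3.14, 3.14].

INTERFACE

Orientations are given as a unit quaternion [w, x, y, z].
In Python, from plant import state, camera, calibration, job_done, look_for, pinch_z gives the robot as it stands.
- The arm moves only by the tool drive_tool, never from a script. Its argument "plan" is a list of rows, each an object of numbers: "tx", "ty", "tz": the shift along the tool's x, y, z in m; "rx", "ry", "rz": the turn, a rotation vector about the tool's x, y, z in rad; "grip": the opening, from -1 (shut) to 1 (fully open), so that 0 is half open. In form: [{"tx": .., "ty": .., "tz": .., "rx": .., "ry": .., "rz": .., "grip": ..}, ...]. A call has 1 to 20 rows; each row shifts and turns the commanded pose from where the row before left it, along the tool's axes as they then stand; what a row does not reach is not made up. A row lasts 1/8 s, in which the tool goes at most 62.5 mm and 10.7 degrees, less where a joint would pass 70% of its speed; a pose out of reach is approached as far as the arm can. A call with a gripper value outside its range is refused whole. The fingers move at their own pace and stop on an object; "newtons" is the grip in N (left out, the last holds). Time passes only in rows, so rows that do not move let the fingers close. It gives the time, the measured TCP pose, the force, the opening and the grip force at its end, in the units of the state.
- state(): the state, without advancing time (a new reading comes with each control period).
- camera(name): name is "side" or "top" or "wrist"; returns (picture, depth): 400x640x3 uint8, red, green, blue; 400x640 float32, m along the optical axis (not along the pixel's ray), 0 where there is no reading.
- calibration(name): a dict with "vertical_fov" (degrees; the focal length in pixels is half the picture's height over the tangent of half this angle, whatever the lens; pixels are square), "cx", "cy" (the principal point, pixels), "D" ([k1, k2, p1, p2, k3] as OpenCV has them; the pictures are not rectified), "world_from_camera" (4x4, takes a point from camera to world coordinates); the wrist camera has in their place "T_tool_cam" (4x4, takes a point from camera to tool coordinates, whose origin is the TCP and whose axes are the flange's). Camera axes: x right, y down, z forward; pixel columns grow to the right and rows downward; lengths in m; the calibration is good to about 2 mm. A picture is of the moment at which its call begins: read the wrist's pose just before it. calibration takes no time and is no camera call.
- job_done(): hands the job in; it is judged then, once.
Trained networks look in the newest picture that a camera, given by its name, has taken for a name from the list of things; names that differ only in an ending like _2 or _b are one class to them, and where a whole thing is asked for, a point or a joint stands for the part that bears it (a point fixed in the world has none). Each returns a list of dicts, best first, with "conf" (0 to 1); they miss things now and then, are a little off and sometimes report something else, mostly with a low value. They report only what shows in the picture. A call takes as long as a camera call. They do not tell look-alikes from the thing itself.
- look_for(target, camera): "centre" ([x, y, z] in m, in the coordinates of the camera as it stood for that picture, good to about 4 mm: the middle of the surface that is visible of it).
The state is a dict: "clock": time; "qpos": joint angles; "qd": joint speeds; "joint_torque": joint torques, N m; "tcp_pos": TCP position; "tcp_rot": TCP orientation; "ft_force": force on the tool from outside, world axes, zero at the start; "torque": the same for the moment, N m; "finger_gap": finger opening in m; "finger_force": force on a finger pad.
Only numpy, scipy, OpenCV 4.12 (cv2) and the standard library are available. Lean on these libraries where they do the work, as an engineer would, in place of code of your own. Each camera call takes 0.05 s, during which the arm holds its last target. There are 200 camera calls.

TASK

The blue aluminium case shell stands on end on the plywood drilling board. With the fingertips only, tip it over away from the aluminium end stop and lower it all the way down onto its broad side so that it lands gently, without gripping it, dropping it or lifting it off the board. Then push it along the board until its end sits squarely against the stop, ready for drilling, and leave everything else on the bench as it is.

Things in the scene. Friction and masses are not known exactly. Their poses are not given: they have to be found in the camera images.
- shell: Blue extruded aluminium case shell, a sleeve open at both ends: 54 mm thick (its x), 100 mm wide (its y), 160 mm long (its z), walls 3 mm, opening 48 x 94 mm right through; 0.3 to 0.55 kg. Origin: centre of its lower end as it stands, z up. Its -x broad side looks away from the stop and is the side to lay it on: x then points up, z away from the stop.
- shell_heel (a point): Middle of the lower edge of the shell's -x broad side, the edge it tips over (27 mm from the shell's origin along its -x); it stays on the board, 12 mm above the bench, all through the job. Past its balance point, 19 degrees from upright, the shell falls unless held back.
- shell_mouth (a point): Centre of the shell's open upper end, 160 mm from its origin along its z. Fingertips fit inside; bearing from inside on the wall nearest the stop (the upper one once it lies) they hold the shell back as it goes down. Pushed at one point of this end it may bind askew on the stop; two spread fingertips push it square.
- stop: End stop: aluminium angle 200 mm wide, 40 mm high, fixed to the board with two black star knobs behind it. Origin: on the board, at the foot of the middle of its flat front face, which the shell's end is to touch; its x points away from the shell along the board, its y along the face, its z up.
- board: Plywood drilling board 380 x 240 x 12 mm with two flush aluminium tracks, fixed to the bench. Origin: centre of its underside, on the bench top. Its x runs lengthwise towards the stop; the shell stands in front of the stop and the rest of the board towards its -x end is free for it to lie on.
- oil: Bystander: small yellow bottle with red cap, standing, 38 mm across, 125 mm tall, beside the board. Origin: centre of its underside.
- tub: Bystander: white plastic tub, 72 mm across, 42 mm tall, beside the board. Origin: centre of its underside.
- plates: Bystander: two aluminium end plates lying stacked, 54 x 100 x 8 mm, beside the board. Origin: centre of the underside.
- driver: Bystander: yellow screwdriver, 180 mm long, lying beside the board. Origin: near its middle, underside.
- mouse: Bystander: white computer mouse, 100 x 58 x 27 mm, left side of the bench. Origin: centre of its underside.
- instrument: Bystander: finished black instrument 160 x 100 x 54 mm with two grey knobs, lying on the left side of the bench. Origin: centre of its underside.
- hammer: Bystander: hammer, 240 mm long, lying on the right side of the bench. Origin: near its middle, underside.
Mind the look-alikes: they are no part of the job. There is more than one size of the shell; the one meant has the size given above.

How it is judged:
At the end, for the whole second after the job is handed in: The shell lies at rest, flat (within 4 degrees) on its -x broad side on the board, its lower end within 5 mm of the stop's front face and square to it within 3.4 degrees, sideways within 50 mm of the stop's middle (angle between shell's own x axis and vertical below 0.07 rad and angle between the z axis of shell and the x axis of stop, either way round below 0.06 rad and x of shell in the frame of stop between -0.005 and 0.005 m and y of shell in the frame of stop between -0.05 and 0.05 m and x of shell_mouth in the frame of stop below -0.14 m and height (world z) of shell_heel below 0.018 m and linear speed of shell below 0.02 m/s); the robot touches nothing.
It fails at once if the shell is dropped or knocked over: it turns faster than 3 rad/s (angular speed of shell above 3 rad/s).
It fails at once if the shell is lifted: the edge it tips over rises more than 20 mm off the board (height (world z) of shell_heel above 0.032 m).
It fails at once if the shell is gripped or squeezed: the fingers press on it with over 35 N (contact force between the fingers and shell above 35 N).
It fails at once if a bystander is moved by more than 20 mm (distance of any of oil, tub, plates, driver, mouse, instrument, hammer from where it was at the start of the episode above 0.02 m).
It fails at once if the oil bottle is knocked over (angle between oil's own z axis and vertical above 0.5 rad).
It also fails if it takes over 64 s, if anything falls off the work surface, if the arm or the gripper's body presses on something with over 40 N, if the wrist force passes 120 N, or if a joint passes its speed limit or range.

## Working session

There is one attempt and no reset: what is moved stays moved. The work goes in short steps, Python scripts to look and compute and a tool call to move; the robot and the scene stay as the last step left them, time stands still between calls to the robot, and variables do not carry over. Pictures are saved under pics/ and viewed, at most 13 in all, crops included, and the job is handed in when it is done.

Besides the shell and the picture viewer there is one more tool, called after "Request:" as name([rows], argument=value, ...), one row to a line, values as JSON. drive_tool: Moves the arm, as the interface text tells. Its arguments: {"type":"object","properties":{"plan":{"type":"array","items":{"type":"object","properties":{"tx":{"type":"number"},"ty":{"type":"number"},"tz":{"type":"number"},"rx":{"type":"number"},"ry":{"type":"number"},"rz":{"type":"number"},"grip":{"type":"number"}}}},"newtons":{"type":"number"}},"required":["plan"]}

```bash
mkdir -p pics; ls; cat > h.py <<'E'
import numpy as np,cv2
from scipy.spatial.transform import Rotation as R
from plant import *
def T_wc(n,s=None):
    c=calibration(n)
    if 'world_from_camera' in c: return np.array(c['world_from_camera'])
    s=s or state(); T=np.eye(4); q=s['tcp_rot']; T[:3,:3]=R.from_quat([q[1],q[2],q[3],q[0]]).as_matrix(); T[:3,3]=s['tcp_pos']
    return T@np.array(c['T_tool_cam'])
def K(n):
    c=calibration(n); f=200/np.tan(np.radians(c['vertical_fov'])/2)
    return np.array([[f,0,c['cx']],[0,f,c['cy']],[0,0,1.]]),np.array(c['D'],float)
def cloud(n,d,T):
    k,D=K(n); v,u=np.mgrid[0:400,0:640]
    p=cv2.undistortPoints(np.stack([u,v],-1).reshape(-1,1,2).astype(np.float64),k,D).reshape(400,640,2)
    P=np.dstack([p*d[...,None],d]); return P@T[:3,:3].T+T[:3,3]
def proj(n,X,T):
    k,D=K(n); Ti=np.linalg.inv(T); return cv2.projectPoints(np.array(X,float).reshape(-1,3),cv2.Rodrigues(Ti[:3,:3])[0],Ti[:3,3],k,D)[0].reshape(-1,2)
E
python3 - <<'E'
from h import *
s=state();print(s,pinch_z)
for n in ['side','top']:
    T=T_wc(n);im,d=camera(n);np.savez(f'{n}0.npz',im=im,d=d)
    cv2.imwrite(f'pics/{n}0.png',im[...,::-1])
    for t in ['shell','stop','board','oil','tub','plates','driver']:
        for r in look_for(t,n)[:3]: 
            w=T[:3,:3]@r['centre']+T[:3,3]; print(n,t,round(r['conf'],2),w.round(3),proj(n,w,T).round()[0])
E
```

```text
pics
{'clock': 0.0, 'qpos': array([-1.19798683e+00,  2.60696371e-01, -1.39397611e-01,  1.17270203e+00,
        1.95974881e-05,  1.57081486e+00]), 'qd': array([-2.05277353e-03,  1.09585848e-03,  2.52377177e-05, -7.85506971e-04,
        9.54302136e-04,  2.59714507e-04]), 'joint_torque': array([-6.10753868e-04, -4.05676353e+01,  2.53923029e+01,  1.86963571e-02,
        6.25416305e-05, -7.11634613e-06]), 'tcp_pos': array([ 0.19097474, -0.48828575,  0.23044764]), 'tcp_rot': array([-9.84338349e-04,  9.82678111e-01,  1.85317919e-01, -1.75678428e-04]), 'ft_force': array([ 0.069293  , -0.51019892, -0.35549342]), 'torque': array([-0.03794488, -0.06819538,  0.0055281 ]), 'finger_force': 0.0, 'finger_gap': 0.0854953792485037} 0.0187
side shell 0.97 [0.676 0.389 0.072] [216. 248.]
side shell 0.96 [0.644 0.127 0.115] [275. 207.]
side shell 0.62 [ 0.661 -0.143  0.068] [319. 184.]
side stop 0.59 [0.705 0.019 0.036] [285. 204.]
side board 0.77 [0.513 0.137 0.012] [299. 244.]
side board 0.63 [0.536 0.549 0.056] [204. 299.]
side tub 0.85 [0.703 0.25  0.024] [243. 235.]
side plates 0.8 [0.488 0.328 0.012] [267. 276.]
side driver 0.62 [ 0.334 -0.005  0.019] [361. 244.]
top shell 0.88 [0.666 0.114 0.117] [275. 167.]
top shell 0.86 [0.685 0.381 0.069] [198. 172.]
top shell 0.8 [ 0.677 -0.154  0.067] [355. 162.]
top stop 0.84 [0.704 0.017 0.018] [305. 162.]
top board 0.86 [0.528 0.114 0.011] [281. 214.]
top oil 0.48 [ 0.557 -0.078  0.082] [337. 196.]
top tub 0.55 [0.696 0.25  0.01 ] [240. 170.]
top plates 0.97 [0.49  0.325 0.009] [220. 230.]
top driver 0.6 [ 0.342 -0.013  0.022] [323. 265.]
```

```bash
python3 - <<'E'
from h import *
a=cv2.imread('pics/side0.png')[130:330,150:450];b=cv2.imread('pics/top0.png')[110:310,160:460]
cv2.imwrite('pics/crop0.png',np.vstack([cv2.resize(x,None,fx=1.5,fy=1.5,interpolation=cv2.INTER_CUBIC) for x in(a,b)]) if 0 else np.hstack([cv2.resize(x,(400,267)) for x in(a,b)]))
t=cv2.resize(b,(800,533),interpolation=cv2.INTER_CUBIC);cv2.imwrite('pics/crop1.png',t)
z=np.load('top0.npz');P=cloud('top',z['d'],T_wc('top'));im=z['im'].astype(int)
blue=(im[...,2]>im[...,0]+40)&(z['d']>0)
q=P[blue];
for c in [(.66,.114),(.685,.381),(.677,-.154)]:
    m=(np.hypot(q[:,0]-c[0],q[:,1]-c[1])<.12);p=q[m];print(c,len(p),p.min(0).round(3),p.max(0).round(3))
    zt=np.percentile(p[:,2],97);r=p[abs(p[:,2]-zt)<.008];print(zt,len(r),cv2.minAreaRect((r[:,:2]*1000).astype(np.float32)))
# board and stop
w=(P[...,2]>.009)&(P[...,2]<.016)&(abs(P[...,0]-.53)<.3)&(abs(P[...,1]-.1)<.19)
print(w.sum());print(cv2.minAreaRect((P[w][:,:2]*1000).astype(np.float32)))
w=(P[...,2]>.042)&(P[...,2]<.058)&(abs(P[...,0]-.70)<.12)&(abs(P[...,1]-.03)<.15)&~blue
p=P[w];print(w.sum(),cv2.minAreaRect((p[:,:2]*1000).astype(np.float32)))
E
```

```text
Traceback (most recent call last):
ValueError: zero-size array to reduction operation minimum which has no identity
```

View pics/side0.png

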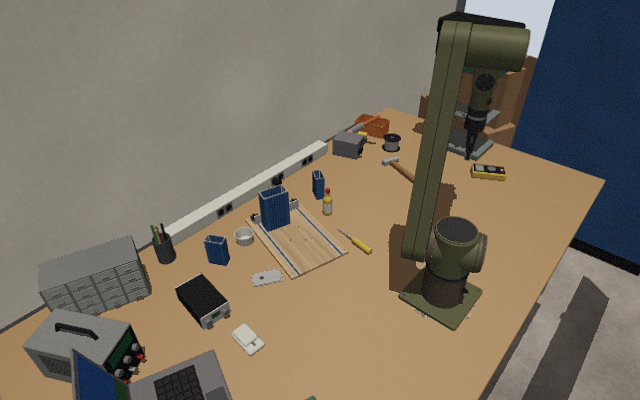

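View pics/crop1.png

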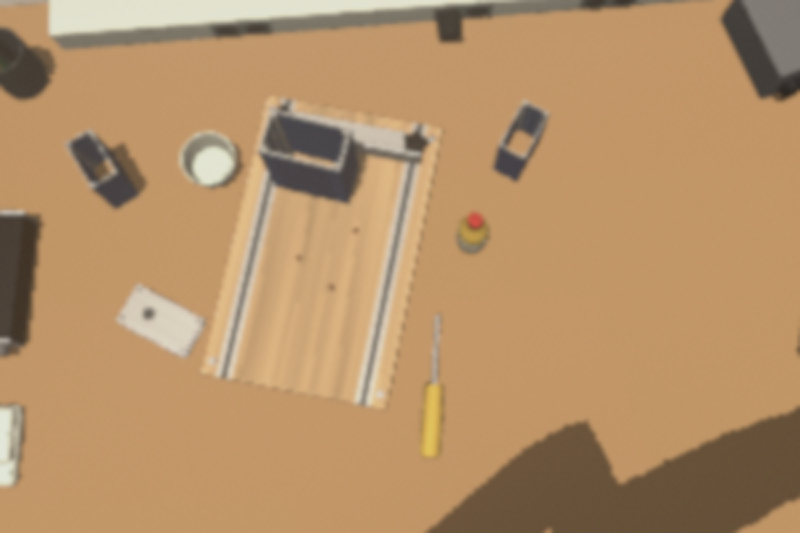

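The three blue shells in the side picture are at (275,207) on the board, (216,248) left and (319,184) right. The one on the board in front of the stop is clearly the largest and is the one meant. I'll measure it, the board and the stop by height.

```bash
python3 - <<'E'
from h import *
R_=lambda p:[np.round(x,1) for x in cv2.minAreaRect((p[:,:2]*1000).astype(np.float32))]
for n in ['top','side']:
    z=np.load(n+'0.npz');P=cloud(n,z['d'],T_wc(n));ok=z['d']>0
    def sel(lo,hi,c,r): return P[ok&(P[...,2]>lo)&(P[...,2]<hi)&(np.hypot(P[...,0]-c[0],P[...,1]-c[1])<r)]
    for c in [(.66,.114),(.685,.381),(.677,-.154)]:
        p=sel(.03,.25,c,.1); zt=np.percentile(p[:,2],99); r=sel(zt-.008,zt+.01,c,.1)
        print(n,c,'top z',zt.round(3),len(r),R_(r))
    p=sel(.009,.016,(.53,.1),.24);print('board',len(p),R_(p))
    p=sel(.04,.058,(.705,.02),.09);print('stop top',len(p),R_(p))
    p=sel(.03,.15,(.557,-.078),.05);print('oil',len(p),R_(p))
    p=sel(.02,.15,(.70,.25),.06);print('tub',len(p),R_(p))
im=cv2.imread('pics/top0.png');cv2.imwrite('pics/crop2.png',cv2.resize(im[120:200,240:340],(800,640)[0:2] if 0 else (750,600),interpolation=cv2.INTER_CUBIC))
print(T_wc('top').round(3),T_wc('side').round(3))
E
```

```text
top (0.66, 0.114) top z 0.175 129 [array([665.5, 112.5]), array([101.2,  56.3]), np.float64(71.2)]
top (0.685, 0.381) top z 0.113 55 [array([683.8, 381.6]), array([70. , 37.1]), np.float64(28.1)]
top (0.677, -0.154) top z 0.113 47 [array([ 676.6, -154.8]), array([36.5, 68.4]), np.float64(56.2)]
board 4881 [array([536.9, 126.4]), array([401.4, 458. ]), np.float64(71.0)]
stop top 94 [array([669.5,  35.3]), array([ 60.3, 136.5]), np.float64(9.0)]
oil 133 [array([558.7, -81.9]), array([37.7, 31. ]), np.float64(76.0)]
tub 141 [array([694., 250.]), array([69.4, 70.1]), np.float64(89.2)]
side (0.66, 0.114) top z 0.174 123 [array([664.2, 113.8]), array([102.3,  62.8]), np.float64(71.8)]
side (0.685, 0.381) top z 0.111 90 [array([683.4, 384.3]), array([69. , 43.8]), np.float64(26.8)]
side (0.677, -0.154) top z 0.111 46 [array([ 676.9, -153.4]), array([38., 76.]), np.float64(56.6)]
board 3083 [array([543.4, 130.1]), array([396.9, 460.1]), np.float64(68.9)]
stop top 34 [array([689.9,  -2.3]), array([36.1, 43.7]), np.float64(0.8)]
oil 160 [array([557.5, -74.6]), array([32.6, 34.3]), np.float64(40.0)]
tub 178 [array([692.5, 253.8]), array([68.4, 73.2]), np.float64(78.0)]
[[-0.086 -0.973  0.215  0.27 ]
 [-0.996  0.083 -0.023  0.008]
 [ 0.005 -0.216 -0.976  1.386]
 [ 0.     0.     0.     1.   ]] [[-0.752 -0.393  0.53  -0.314]
 [-0.659  0.46  -0.595  0.955]
 [-0.01  -0.797 -0.604  1.104]
 [ 0.     0.     0.     1.   ]]
```

View pics/crop2.png

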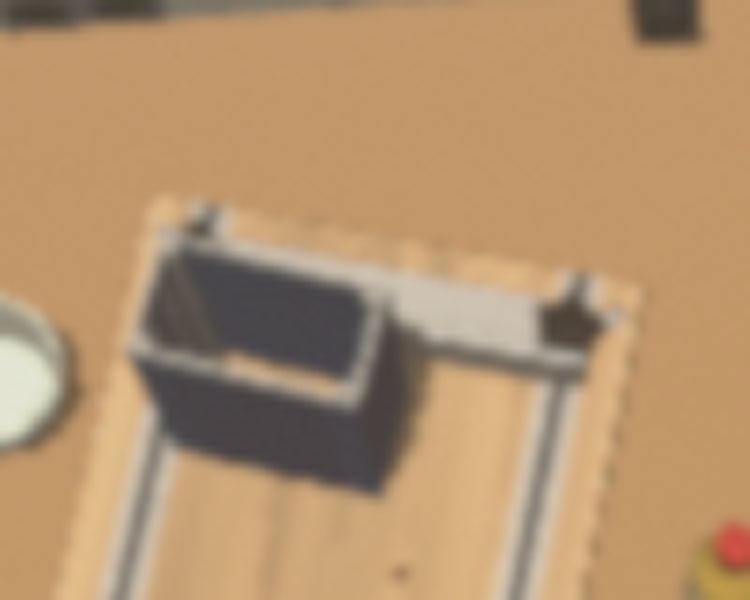

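The enlarged crop shows the blue shell on the board: its mouth rim spans about (135,350)-(355,405) at the front and (190,240)-(385,300) at the back. It measures 101 x 56 mm with its top at z = 0.174. The other two are about 70 x 37 mm with tops at 0.113, so this is the right one. The stop is behind it on the right, with knobs near (205,220) and (570,325).

```bash
python3 - <<'E'
from h import *
T=T_wc('top');k,D=K('top')
def ray(uv,z):
    p=cv2.undistortPoints(np.array(uv,float).reshape(-1,1,2),k,D).reshape(-1,2);o=[]
    for a in p:
        d=T[:3,:3]@np.r_[a,1];o.append(T[:3,3]+d*(z-T[2,3])/d[2])
    return np.array(o)
c=np.array([[268,97],[440,130],[383,405],[203,372]])/2.6667+[160,110]
B=ray(c,.012);print(B.round(3)); 
for i in range(4): v=B[(i+1)%4]-B[i];print(np.linalg.norm(v).round(3),np.degrees(np.arctan2(v[1],v[0])).round(1))
c2=np.array([[430,345],[580,378]])/7.5+[240,120]
print('stop foot',ray(c2,.012).round(3)); v=np.diff(ray(c2,.012),axis=0)[0];print(np.degrees(np.arctan2(v[1],v[0])))
print('heel edge',ray(np.array([[165,435],[380,493]])/7.5+[240,120],.012).round(3))
print('T_tool_cam',np.array(calibration('wrist')['T_tool_cam']).round(3),calibration('wrist')['vertical_fov'])
E
```

```text
[[ 0.779  0.172  0.012]
 [ 0.713 -0.055  0.012]
 [ 0.357  0.049  0.012]
 [ 0.418  0.274  0.012]]
0.236 -106.2
0.371 163.7
0.233 74.8
0.375 -15.8
stop foot [[ 0.695  0.045  0.012]
 [ 0.672 -0.024  0.012]]
-107.74929389085233
heel edge [[0.661 0.173 0.012]
 [0.625 0.074 0.012]]
T_tool_cam [[ 0.001 -0.953 -0.303  0.078]
 [ 1.     0.     0.001  0.001]
 [-0.001 -0.303  0.953 -0.143]
 [ 0.     0.     0.     1.   ]] 61.86829865067956
```

Request:
drive_tool([
  {"tz": -0.03,"rz": 0.1,"grip": 0.2},
  {"tz": -0.03,"rz": 0.1},
  {"tz": -0.02,"tx": 0.03,"ty": -0.05,"rz": 0.1},
  {"tz": -0.02,"tx": 0.03,"ty": -0.05,"rz": 0.1},
  {"tx": 0.03,"ty": -0.05,"rz": 0.1},
  {"tx": 0.03,"ty": -0.05,"rz": 0.1},
  {"tx": 0.03,"ty": -0.05,"rz": 0.1},
])

```text
schema error: expected keys tx, ty, tz, rx, ry, rz, grip
```

Request:
drive_tool([
  {"tx": 0,"ty": 0,"tz": -0.03,"rx": 0,"ry": 0,"rz": 0.14,"grip": 0.2},
  {"tx": 0,"ty": 0,"tz": -0.03,"rx": 0,"ry": 0,"rz": 0.14,"grip": 0.2},
  {"tx": 0,"ty": 0,"tz": -0.03,"rx": 0,"ry": 0,"rz": 0.14,"grip": 0.2},
  {"tx": 0,"ty": 0,"tz": -0.03,"rx": 0,"ry": 0,"rz": 0.14,"grip": 0.2},
  {"tx": 0,"ty": 0,"tz": -0.03,"rx": 0,"ry": 0,"rz": 0.12,"grip": 0.2},
  {"tx": 0.014,"ty": -0.05,"tz": 0,"rx": 0,"ry": 0,"rz": 0,"grip": 0.2},
  {"tx": 0.014,"ty": -0.05,"tz": 0,"rx": 0,"ry": 0,"rz": 0,"grip": 0.2},
  {"tx": 0.014,"ty": -0.05,"tz": 0,"rx": 0,"ry": 0,"rz": 0,"grip": 0.2},
  {"tx": 0.014,"ty": -0.05,"tz": 0,"rx": 0,"ry": 0,"rz": 0,"grip": 0.2},
  {"tx": 0.014,"ty": -0.05,"tz": 0,"rx": 0,"ry": 0,"rz": 0,"grip": 0.2},
  {"tx": 0.014,"ty": -0.05,"tz": 0,"rx": 0,"ry": 0,"rz": 0,"grip": 0.2},
  {"tx": 0.014,"ty": -0.05,"tz": 0,"rx": 0,"ry": 0,"rz": 0,"grip": 0.2},
  {"tx": 0.014,"ty": -0.05,"tz": 0,"rx": 0,"ry": 0,"rz": 0,"grip": 0.2},
  {"tx": 0.014,"ty": -0.05,"tz": 0,"rx": 0,"ry": 0,"rz": 0,"grip": 0.2},
  {"tx": 0.014,"ty": -0.05,"tz": 0,"rx": 0,"ry": 0,"rz": 0,"grip": 0.2},
  {"tx": 0.014,"ty": -0.05,"tz": 0,"rx": 0,"ry": 0,"rz": 0,"grip": 0.2},
  {"tx": 0.014,"ty": -0.05,"tz": 0,"rx": 0,"ry": 0,"rz": 0,"grip": 0.2},
  {"tx": 0.014,"ty": -0.05,"tz": 0,"rx": 0,"ry": 0,"rz": 0,"grip": 0.2},
  {"tx": 0.014,"ty": -0.05,"tz": 0,"rx": 0,"ry": 0,"rz": 0,"grip": 0.2},
  {"tx": 0,"ty": 0,"tz": 0,"rx": 0,"ry": 0,"rz": 0,"grip": 0.2},
])

```text
clock: 3.3
tcp_pos: [0.5402, -0.0134, 0.3967]
tcp_rot: [-0.063, 0.997, -0.049, 0.002]
ft_force: [-0.9, 0.1, 0.4]
finger_gap: 0.0513
finger_force: 0.0
```

```bash
cat >> h.py <<'E'
C=np.array([.567,.110,.012]); YAW=-16.5   # board centre (top face), stop direction
def Tool():
    s=state();q=s['tcp_rot'];return R.from_quat([q[1],q[2],q[3],q[0]]),np.array(s['tcp_pos'])
def want(p,pitch,yaw,roll=0):
    "pitch: 90 = down, 0 = pointing to the stop"
    return R.from_euler('z',yaw,degrees=True)*R.from_matrix(np.array([[1,0,0],[0,-1,0],[0,0,-1.]]))*R.from_euler('y',90-pitch,degrees=True),np.array(p)
def delta(Rw,pw):
    Rt,p=Tool();return Rt.inv().apply(pw-p).round(4),(Rt.inv()*Rw).as_rotvec().round(3)
E
python3 - <<'E'
from h import *
Rt,p=Tool();print(p,Rt.as_matrix().round(3),state()['qpos'].round(3),state()['qd'].round(3))
T=T_wc('wrist');im,d=camera('wrist');np.savez('w0.npz',im=im,d=d,T=T);cv2.imwrite('pics/w0.png',im[...,::-1])
print(delta(*want([.6,.11,.38],90,-17)))
E
```

```text
[ 0.54024112 -0.01337696  0.39665823] [[ 0.995 -0.098  0.01 ]
 [-0.098 -0.987  0.125]
 [-0.002 -0.126 -0.992]] [-0.099  0.279  0.308  1.602  0.126  3.141] [-0.023 -0.025 -0.034  0.008 -0.024  0.   ]
(array([ 0.0481, -0.1263,  0.0326]), array([-0.125,  0.015,  0.197]))
```

View pics/w0.png

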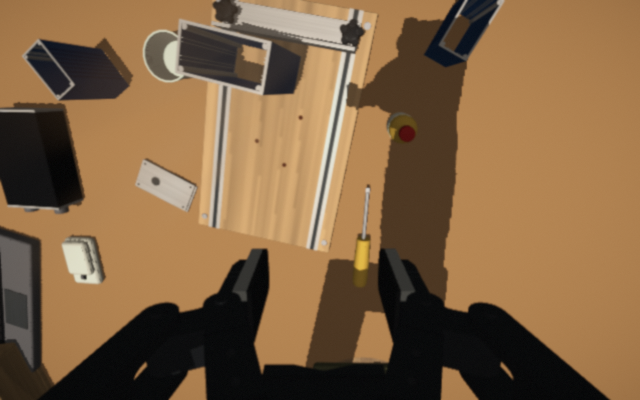

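The wrist picture shows the board with the shell's mouth at (180-270, 20-95), the stop behind it at (215-360, 5-45), and the oil bottle at (402,128). Joint 6 has reached its limit, so I'll turn the tool 90° and line its y up with the shell's thickness. First I'll refine the poses from this view.

```bash
python3 - <<'E'
from h import *
z=np.load('w0.npz');P=cloud('wrist',z['d'],z['T']);ok=z['d']>0
R_=lambda p:[np.round(x,1) for x in cv2.minAreaRect((p[:,:2]*1000).astype(np.float32))]
def sel(lo,hi,c,r): return P[ok&(P[...,2]>lo)&(P[...,2]<hi)&(np.hypot(P[...,0]-c[0],P[...,1]-c[1])<r)]
r=sel(.166,.182,(.665,.113),.1);print('rim',len(r),R_(r),np.median(r[:,2]))
T=z['T']
im=z['im'];k,D=K('wrist')
def ray(uv,zz):
    p=cv2.undistortPoints(np.array(uv,float).reshape(-1,1,2),k,D).reshape(-1,2);o=[]
    for a in p:
        d=T[:3,:3]@np.r_[a,1];o.append(T[:3,3]+d*(zz-T[2,3])/d[2])
    return np.array(o)
B=ray([[378,14],[328,250],[199,223]],.012);print('board',B.round(3))
for i in (0,1):v=B[i+1]-B[i];print(np.linalg.norm(v).round(3),np.degrees(np.arctan2(v[1],v[0])).round(1))
# stop: points above board between board front and end, in board frame
c,s=np.cos(np.radians(YAW)),np.sin(np.radians(YAW))
q=P-C; X=q[...,0]*c+q[...,1]*s;Y=-q[...,0]*s+q[...,1]*c;Z=P[...,2]
m=ok&(Y<-.03)&(Y>-.11)&(X>.05)&(X<.2)&(Z>.02)
h=np.histogram2d(X[m],Z[m],bins=[np.arange(.11,.2,.006),np.arange(.02,.08,.01)])[0];print(h.astype(int))
# front face fit, right of shell
m&=(Z>.02)&(Z<.05)&(X<.165);p=np.polyfit(Y[m],X[m],1);print(p,m.sum())
cv2.imwrite('pics/w0c.png',cv2.resize(im[0:110,130:390,::-1],(780,330),interpolation=cv2.INTER_CUBIC))
E
```

```text
rim 1297 [array([666.1, 112.2]), array([102.5,  54.5]), np.float64(71.6)] 0.17212330845206314
board [[ 0.717 -0.059  0.012]
 [ 0.358  0.045  0.012]
 [ 0.42   0.274  0.012]]
0.374 163.9
0.237 74.9
[[  0   0   0   0   0]
 [  0   0   0   0   0]
 [  0   0   0   0   0]
 [  0   0   0   0   0]
 [ 36  34  43 153   0]
 [  1   9   2  58   0]
 [  5  76   6   0   0]
 [  0  82   3   0   0]
 [  2 113   3   0   0]
 [  0  88   5   0   0]
 [  0  34   1   0   0]
 [  0   1   0   0   0]
 [  0   0   0   0   0]
 [  0   0   0   0   0]
 [  0   0   0   0   0]]
[-0.3355793   0.12282515] 434
```

View pics/w0c.png

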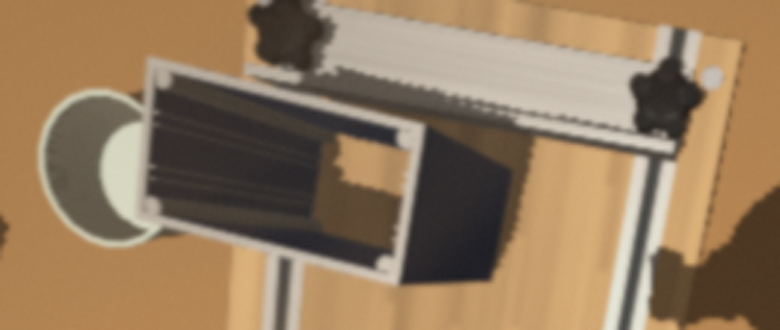

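```bash
cat >> h.py <<'E'
SY=-18.4; HEEL=np.array([.640,.1205,.012])
def shellpose(phi):  # rotation of shell, tipped phi deg away from stop
    return R.from_euler('z',SY,degrees=True)*R.from_euler('y',-phi,degrees=True)
def wantS(phi,lag,x,z,heel=HEEL,depth_back=0):
    "TCP at shell-frame (x,z) from heel, pointing into mouth with lag (deg)"
    Rs=shellpose(phi)
    Rt=R.from_euler('z',SY,degrees=True)*R.from_euler('y',-(phi-lag),degrees=True)*R.from_matrix(np.array([[0,1,0],[1,0,0],[0,0,-1.]]))
    p=heel+Rs.apply([x,0,z])-Rt.apply([0,0,1])*depth_back
    return Rt,p
E
python3 - <<'E'
from h import *
print(wantS(0,10,.0244,.13)[0].as_matrix().round(3))
for a in [(0,10,.0244,.13,HEEL,.12),(0,10,.0244,.13)]: print(wantS(*a)[1].round(3),delta(*wantS(*a)))
E
```

```text
[[ 0.316  0.934 -0.165]
 [ 0.949 -0.311  0.055]
 [ 0.    -0.174 -0.985]]
[0.683 0.106 0.26 ] (array([ 0.1313, -0.1158,  0.1518]), array([ 0.04 , -0.199, -1.334]))
[0.663 0.113 0.142] (array([ 0.1113, -0.1056,  0.2697]), array([ 0.04 , -0.199, -1.334]))
```

Request:
drive_tool([
  {"tx": 0,"ty": 0,"tz": 0,"rx": 0.004,"ry": -0.02,"rz": -0.1334,"grip": -0.86},
  {"tx": 0,"ty": 0,"tz": 0,"rx": 0.004,"ry": -0.02,"rz": -0.1334,"grip": -0.86},
  {"tx": 0,"ty": 0,"tz": 0,"rx": 0.004,"ry": -0.02,"rz": -0.1334,"grip": -0.86},
  {"tx": 0,"ty": 0,"tz": 0,"rx": 0.004,"ry": -0.02,"rz": -0.1334,"grip": -0.86},
  {"tx": 0,"ty": 0,"tz": 0,"rx": 0.004,"ry": -0.02,"rz": -0.1334,"grip": -0.86},
  {"tx": 0,"ty": 0,"tz": 0,"rx": 0.004,"ry": -0.02,"rz": -0.1334,"grip": -0.86},
  {"tx": 0,"ty": 0,"tz": 0,"rx": 0.004,"ry": -0.02,"rz": -0.1334,"grip": -0.86},
  {"tx": 0,"ty": 0,"tz": 0,"rx": 0.004,"ry": -0.02,"rz": -0.1334,"grip": -0.86},
  {"tx": 0,"ty": 0,"tz": 0,"rx": 0.004,"ry": -0.02,"rz": -0.1334,"grip": -0.86},
  {"tx": 0,"ty": 0,"tz": 0,"rx": 0.004,"ry": -0.02,"rz": -0.1334,"grip": -0.86},
  {"tx": 0,"ty": 0,"tz": 0,"rx": 0,"ry": 0,"rz": 0,"grip": -0.86},
])

```text
clock: 4.72
tcp_pos: [0.5386, -0.0145, 0.397]
tcp_rot: [-0.071, 0.809, 0.582, -0.051]
ft_force: [0.2, 0.1, -0.5]
finger_gap: 0.0061
finger_force: 0.0
```

```bash
python3 - <<'E'
from h import *
# test the low end-pose first (free board): shell flat, lag 20
for a in [(0,10,.0244,.13,HEEL,.12),(90,20,.024,.14)]: print(wantS(*a)[1].round(3),delta(*wantS(*a)))
print(state()['qpos'].round(3))
E
```

```text
[0.683 0.106 0.26 ] (array([0.1605, 0.1207, 0.1176]), array([-0.001, -0.   , -0.003]))
[0.507 0.165 0.036] (array([ 0.16  , -0.0226,  0.3706]), array([-1.397,  0.002, -0.002]))
[-0.054  0.426  0.521  1.835  0.046  1.836]
```

```bash
python3 - <<'E'
from h import *
Rt,p=Tool();print(Rt.inv().apply(np.array([.49,.17,.25])-p).round(3))
E
```

```text
[ 0.16  -0.078  0.163]
```

Request:
drive_tool([
  {"tx": 0.032,"ty": -0.0156,"tz": 0.0326,"rx": 0,"ry": 0,"rz": 0,"grip": -0.86},
  {"tx": 0.032,"ty": -0.0156,"tz": 0.0326,"rx": 0,"ry": 0,"rz": 0,"grip": -0.86},
  {"tx": 0.032,"ty": -0.0156,"tz": 0.0326,"rx": 0,"ry": 0,"rz": 0,"grip": -0.86},
  {"tx": 0.032,"ty": -0.0156,"tz": 0.0326,"rx": 0,"ry": 0,"rz": 0,"grip": -0.86},
  {"tx": 0.032,"ty": -0.0156,"tz": 0.0326,"rx": 0,"ry": 0,"rz": 0,"grip": -0.86},
  {"tx": 0,"ty": 0,"tz": 0,"rx": -0.14,"ry": 0,"rz": 0,"grip": -0.86},
  {"tx": 0,"ty": 0,"tz": 0,"rx": -0.14,"ry": 0,"rz": 0,"grip": -0.86},
  {"tx": 0,"ty": 0,"tz": 0,"rx": -0.14,"ry": 0,"rz": 0,"grip": -0.86},
  {"tx": 0,"ty": 0,"tz": 0,"rx": -0.14,"ry": 0,"rz": 0,"grip": -0.86},
  {"tx": 0,"ty": 0,"tz": 0,"rx": -0.14,"ry": 0,"rz": 0,"grip": -0.86},
  {"tx": 0,"ty": 0,"tz": 0,"rx": -0.14,"ry": 0,"rz": 0,"grip": -0.86},
  {"tx": 0,"ty": 0,"tz": 0,"rx": -0.14,"ry": 0,"rz": 0,"grip": -0.86},
  {"tx": 0,"ty": 0,"tz": 0,"rx": -0.14,"ry": 0,"rz": 0,"grip": -0.86},
  {"tx": 0,"ty": 0,"tz": 0,"rx": -0.14,"ry": 0,"rz": 0,"grip": -0.86},
  {"tx": 0,"ty": 0,"tz": 0,"rx": -0.14,"ry": 0,"rz": 0,"grip": -0.86},
  {"tx": 0,"ty": 0,"tz": 0,"rx": 0,"ry": 0,"rz": 0,"grip": -0.86},
])

```text
clock: 6.72
tcp_pos: [0.489, 0.1705, 0.2469]
tcp_rot: [0.459, 0.668, 0.484, 0.33]
ft_force: [0.1, 0.7, -0.0]
finger_gap: 0.0059
finger_force: 0.0
```

```bash
python3 - <<'E'
from h import *
print(delta(*wantS(90,20,.040,.14)),wantS(90,20,.04,.14)[1]);print(state()['qpos'].round(3))
E
```

```text
(array([ 0.0009, -0.1749,  0.088 ]), array([-0.02 , -0.   ,  0.004])) [0.50715736 0.16469087 0.052     ]
[ 0.911  0.082 -1.077 -0.299 -1.075  2.364]
```

Request:
drive_tool([
  {"tx": 0,"ty": -0.033,"tz": 0.012,"rx": -0.004,"ry": 0,"rz": 0,"grip": -0.86},
  {"tx": 0,"ty": -0.033,"tz": 0.012,"rx": -0.004,"ry": 0,"rz": 0,"grip": -0.86},
  {"tx": 0,"ty": -0.033,"tz": 0.012,"rx": -0.004,"ry": 0,"rz": 0,"grip": -0.86},
  {"tx": 0,"ty": -0.033,"tz": 0.012,"rx": -0.004,"ry": 0,"rz": 0,"grip": -0.86},
  {"tx": 0,"ty": -0.033,"tz": 0.012,"rx": -0.004,"ry": 0,"rz": 0,"grip": -0.86},
  {"tx": 0,"ty": 0,"tz": 0,"rx": 0,"ry": 0,"rz": 0,"grip": -0.86},
])

```text
clock: 7.48
tcp_pos: [0.491, 0.1788, 0.0721]
tcp_rot: [0.467, 0.666, 0.479, 0.331]
ft_force: [-0.1, -0.8, 0.4]
finger_gap: 0.0057
finger_force: 0.0
```

```bash
python3 - <<'E'
from h import *
print(delta(*wantS(90,20,.040,.14)),delta(*wantS(0,10,.0244,.13,HEEL,.12)));print(state()['qpos'].round(3))
im,d=camera('side');cv2.imwrite('pics/s1.png',cv2.resize(im[100:320,180:520,::-1],(776,502),interpolation=cv2.INTER_CUBIC))
E
```

```text
(array([-0.008 , -0.0121,  0.0256]), array([-0.003,  0.009,  0.004])) (array([-0.008 ,  0.2472,  0.1276]), array([ 1.393,  0.01 , -0.003]))
[ 0.929  0.693 -1.278 -1.094 -1.105  2.385]
```

View pics/s1.png

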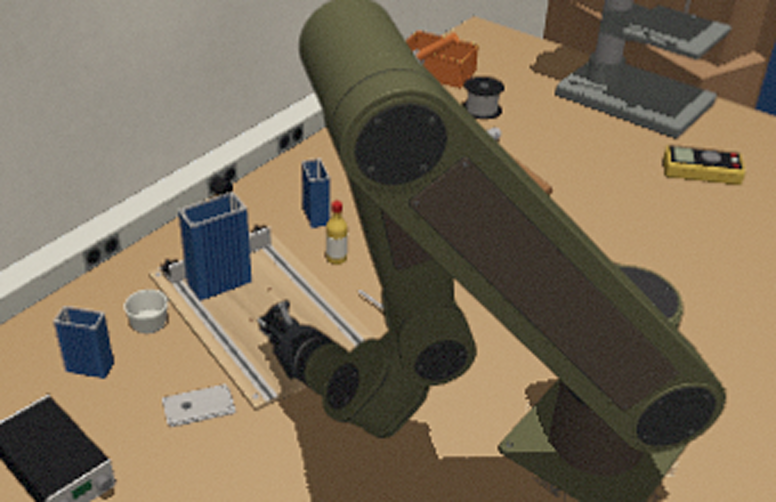

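The picture shows the tool reaching low over the free board, at about (290,320), with nothing touched. q3 is close to its limit, so I'll try the real end pose, which is a bit steeper and further forward.

```bash
python3 - <<'E'
from h import *
print(delta(*wantS(90,25,.0224,.14)))
E
```

```text
(array([-0.0077, -0.0307,  0.0323]), array([0.086, 0.009, 0.001]))
```

Request:
drive_tool([
  {"tx": -0.004,"ty": 0,"tz": 0.018,"rx": 0.04,"ry": 0.004,"rz": 0,"grip": -0.86},
  {"tx": -0.004,"ty": -0.015,"tz": 0.012,"rx": 0.046,"ry": 0.005,"rz": 0,"grip": -0.86},
  {"tx": 0,"ty": -0.015,"tz": 0,"rx": 0,"ry": 0,"rz": 0,"grip": -0.86},
  {"tx": 0,"ty": 0,"tz": 0,"rx": 0,"ry": 0,"rz": 0,"grip": -0.86},
])

```text
clock: 8.02
tcp_pos: [0.5044, 0.168, 0.0395]
tcp_rot: [0.436, 0.685, 0.492, 0.315]
ft_force: [-0.1, -0.1, -0.9]
finger_gap: 0.0063
finger_force: 0.0
```

```bash
python3 - <<'E'
from h import *
print(delta(*wantS(90,25,.0224,.14)),state()['qpos'].round(3))
# way up: target above shell
for a in [(0,10,.0279,.13,HEEL,.12)]: print(delta(*wantS(*a)))
E
```

```text
(array([-0.0023, -0.003 ,  0.0054]), array([ 0.001, -0.   , -0.003])) [ 0.849  0.726 -1.281 -1.136 -0.988  2.356]
(array([-0.0014,  0.2813,  0.0814]), array([ 1.31 , -0.002, -0.002]))
```

```bash
python3 - <<'E'
from h import *
print(delta(*wantS(90,35,.0193,.14)))
Rw,p=wantS(90,35,.0193,.14)
R2,p2=wantS(0,10,.0279,.13,HEEL,.12)
pm=p+[-.03,.01,.23]
print('up',Rw.inv().apply(pm-p).round(3),'then rot',(Rw.inv()*R2).as_rotvec().round(3),'then',R2.inv().apply(p2-pm).round(3))
E
```

```text
(array([-0.0023, -0.0058,  0.0068]), array([ 0.176, -0.001, -0.003]))
up [ 0.     0.17  -0.158] then rot [1.134 0.    0.   ] then [-0.     0.217 -0.037]
```

Request:
drive_tool([
  {"tx": -0.002,"ty": -0.002,"tz": 0,"rx": 0.088,"ry": 0,"rz": 0,"grip": -1},
  {"tx": 0,"ty": -0.004,"tz": 0.006,"rx": 0.088,"ry": 0,"rz": 0,"grip": -1},
  {"tx": 0,"ty": 0,"tz": 0,"rx": 0,"ry": 0,"rz": 0,"grip": -1},
])

```text
clock: 8.4
tcp_pos: [0.5071, 0.1655, 0.0331]
tcp_rot: [0.374, 0.72, 0.517, 0.273]
ft_force: [0.4, 0.7, 0.7]
finger_gap: -0.0001
finger_force: 0.0
```

```bash
python3 - <<'E'
from h import *
print(delta(*wantS(90,35,.0193,.14)),state()['qpos'].round(3),state()['finger_gap'])
E
```

```text
(array([-0.0007, -0.0013,  0.0013]), array([ 0.003, -0.002, -0.006])) [ 0.767  0.532 -1.188 -0.739 -0.813  2.404] -7.321802221858718e-05
```

Lag 35 is well reachable. Now up, rotate, and go above the mouth.

Request:
drive_tool([
  {"tx": 0,"ty": 0.034,"tz": -0.032,"rx": 0,"ry": 0,"rz": 0,"grip": -0.86},
  {"tx": 0,"ty": 0.034,"tz": -0.032,"rx": 0,"ry": 0,"rz": 0,"grip": -0.86},
  {"tx": 0,"ty": 0.034,"tz": -0.032,"rx": 0,"ry": 0,"rz": 0,"grip": -0.86},
  {"tx": 0,"ty": 0.034,"tz": -0.031,"rx": 0,"ry": 0,"rz": 0,"grip": -0.86},
  {"tx": 0,"ty": 0.034,"tz": -0.031,"rx": 0,"ry": 0,"rz": 0,"grip": -0.86},
  {"tx": 0,"ty": 0,"tz": 0,"rx": 0.142,"ry": 0,"rz": 0,"grip": -0.86},
  {"tx": 0,"ty": 0,"tz": 0,"rx": 0.142,"ry": 0,"rz": 0,"grip": -0.86},
  {"tx": 0,"ty": 0,"tz": 0,"rx": 0.142,"ry": 0,"rz": 0,"grip": -0.86},
  {"tx": 0,"ty": 0,"tz": 0,"rx": 0.142,"ry": 0,"rz": 0,"grip": -0.86},
  {"tx": 0,"ty": 0,"tz": 0,"rx": 0.142,"ry": 0,"rz": 0,"grip": -0.86},
  {"tx": 0,"ty": 0,"tz": 0,"rx": 0.142,"ry": 0,"rz": 0,"grip": -0.86},
  {"tx": 0,"ty": 0,"tz": 0,"rx": 0.142,"ry": 0,"rz": 0,"grip": -0.86},
  {"tx": 0,"ty": 0,"tz": 0,"rx": 0.14,"ry": 0,"rz": 0,"grip": -0.86},
  {"tx": 0,"ty": 0.027,"tz": -0.005,"rx": 0,"ry": 0,"rz": 0,"grip": -0.86},
  {"tx": 0,"ty": 0.027,"tz": -0.005,"rx": 0,"ry": 0,"rz": 0,"grip": -0.86},
  {"tx": 0,"ty": 0.027,"tz": -0.005,"rx": 0,"ry": 0,"rz": 0,"grip": -0.86},
  {"tx": 0,"ty": 0.027,"tz": -0.005,"rx": 0,"ry": 0,"rz": 0,"grip": -0.86},
  {"tx": 0,"ty": 0.027,"tz": -0.005,"rx": 0,"ry": 0,"rz": 0,"grip": -0.86},
  {"tx": 0,"ty": 0.027,"tz": -0.005,"rx": 0,"ry": 0,"rz": 0,"grip": -0.86},
  {"tx": 0,"ty": 0,"tz": 0,"rx": 0,"ry": 0,"rz": 0,"grip": -0.86},
])

```text
clock: 10.9
tcp_pos: [0.633, 0.1225, 0.2583]
tcp_rot: [-0.07, 0.808, 0.583, -0.052]
ft_force: [-1.2, -0.4, -0.3]
finger_gap: 0.0061
finger_force: 0.0
```

```bash
cat >> h.py <<'E'
def sched(phi,slack=0.0):
    f=phi/90; lag=10+25*f; d=30-10*f; t2=17.5 if phi<44 else max(14.5,17.5-3*(phi-44)/16)
    l=np.radians(lag); x=51-(t2+d*np.sin(l))/np.cos(l)
    return phi,lag,(x-slack)/1000,(160-d)/1000
E
python3 - <<'E'
from h import *
print(delta(*wantS(*sched(0,3),HEEL,.045)), delta(*wantS(*sched(0,3))),state()['qpos'].round(3))
T=T_wc('wrist');im,d=camera('wrist');P=cloud('wrist',d,T)
r=P[(d>0)&(abs(P[...,2]-.172)<.01)&(np.hypot(P[...,0]-.666,P[...,1]-.112)<.075)]
print(len(r),cv2.minAreaRect((r[:,:2]*1000).astype(np.float32)));cv2.imwrite('pics/w1.png',im[...,::-1])
E
```

```text
(array([0.0004, 0.0519, 0.0639]), array([-0.   ,  0.002, -0.   ])) (array([0.0005, 0.0519, 0.1089]), array([-0.   ,  0.002, -0.   ])) [0.152 0.605 0.47  1.593 0.078 2.039]
2943 ((666.1415405273438, 112.04739379882812), (101.021240234375, 54.65620422363281), 70.96651458740234)
```

View pics/w1.png

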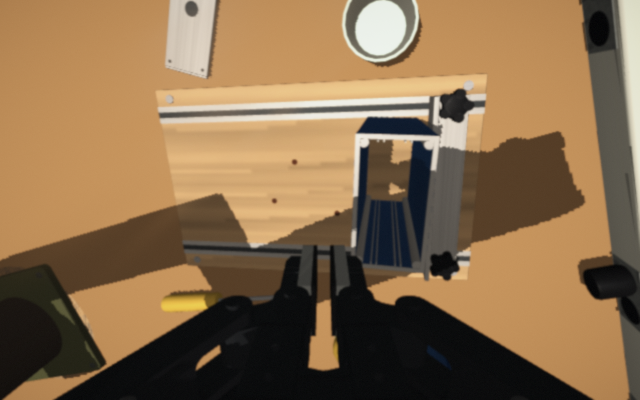

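The wrist view shows the mouth at (355-437, 135-265) and confirms the rim at (0.666, 0.112) with a yaw of about -19°. Next I'll move over the mouth and go in.

Request:
drive_tool([
  {"tx": 0,"ty": 0.018,"tz": 0,"rx": 0,"ry": 0,"rz": 0,"grip": -0.86},
  {"tx": 0,"ty": 0.018,"tz": 0,"rx": 0,"ry": 0,"rz": 0,"grip": -0.86},
  {"tx": 0,"ty": 0.016,"tz": 0,"rx": 0,"ry": 0,"rz": 0,"grip": -0.86},
  {"tx": 0,"ty": 0,"tz": 0.02,"rx": 0,"ry": 0,"rz": 0,"grip": -0.86},
  {"tx": 0,"ty": 0,"tz": 0.02,"rx": 0,"ry": 0,"rz": 0,"grip": -0.86},
  {"tx": 0,"ty": 0,"tz": 0.02,"rx": 0,"ry": 0,"rz": 0,"grip": -0.86},
  {"tx": 0,"ty": 0,"tz": 0,"rx": 0,"ry": 0,"rz": 0,"grip": -0.86},
])

```text
clock: 11.82
tcp_pos: [0.6679, 0.1106, 0.1909]
tcp_rot: [-0.072, 0.808, 0.583, -0.053]
ft_force: [-0.8, 0.6, -0.5]
finger_gap: 0.006
finger_force: 0.0
```

```bash
python3 - <<'E'
from h import *
print(delta(*wantS(*sched(0,3))),state()['qpos'].round(3))
def inc(a,b):
    Ra,pa=wantS(*a);Rb,pb=wantS(*b);return Ra.inv().apply(pb-pa).round(4),(Ra.inv()*Rb).as_rotvec().round(4)
for ph in range(0,91,6): print(ph,*inc(sched(ph),sched(ph+2)))
E
```

```text
(array([0.0007, 0.0042, 0.0489]), array([-0.004,  0.003,  0.001])) [0.129 0.684 0.446 1.495 0.075 2.013]
0 [ 0.     -0.005  -0.0002] [-0.0252 -0.      0.    ]
6 [ 0.     -0.005  -0.0001] [-0.0252  0.     -0.    ]
12 [ 0.     -0.005   0.0001] [-0.0252 -0.      0.    ]
18 [-0.     -0.005   0.0003] [-0.0252 -0.      0.    ]
24 [ 0.     -0.005   0.0005] [-0.0252  0.     -0.    ]
30 [-0.     -0.005   0.0006] [-0.0252  0.     -0.    ]
36 [-0.     -0.005   0.0008] [-0.0252  0.      0.    ]
42 [ 0.    -0.005  0.001] [-0.0252  0.      0.    ]
48 [-0.     -0.0046  0.001 ] [-0.0252  0.     -0.    ]
54 [ 0.     -0.0046  0.0011] [-0.0252  0.     -0.    ]
60 [-0.     -0.0049  0.0014] [-0.0252 -0.      0.    ]
66 [-0.     -0.0049  0.0016] [-0.0252  0.     -0.    ]
72 [ 0.     -0.0048  0.0018] [-0.0252  0.      0.    ]
78 [-0.     -0.0048  0.002 ] [-0.0252  0.      0.    ]
84 [ 0.     -0.0047  0.0021] [-0.0252  0.      0.    ]
90 [ 0.     -0.0047  0.0023] [-0.0252  0.      0.    ]
```

Request:
drive_tool([
  {"tx": 0,"ty": 0.004,"tz": 0.005,"rx": 0,"ry": 0,"rz": 0,"grip": -0.86},
  {"tx": 0,"ty": 0,"tz": 0.015,"rx": 0,"ry": 0,"rz": 0,"grip": -0.86},
  {"tx": 0,"ty": 0,"tz": 0.015,"rx": 0,"ry": 0,"rz": 0,"grip": -0.86},
  {"tx": 0,"ty": 0,"tz": 0.014,"rx": 0,"ry": 0,"rz": 0,"grip": -0.86},
  {"tx": 0,"ty": 0,"tz": 0,"rx": 0,"ry": 0,"rz": 0,"grip": -0.86},
])

```text
clock: 12.45
tcp_pos: [0.6651, 0.1115, 0.1424]
tcp_rot: [-0.071, 0.808, 0.583, -0.052]
ft_force: [-0.0, 0.1, 0.1]
finger_gap: 0.0056
finger_force: 0.0
```

```bash
python3 - <<'E'
from h import *
print(delta(*wantS(*sched(0,3))),state()['ft_force'])
E
```

```text
(array([ 0.0006, -0.0016,  0.0007]), array([-0.003,  0.001, -0.   ])) [-0.04288999  0.12108814  0.05084242]
```

Request:
drive_tool([
  {"tx": 0,"ty": -0.005,"tz": 0,"rx": -0.025,"ry": 0,"rz": 0,"grip": -0.86},
  {"tx": 0,"ty": -0.005,"tz": 0,"rx": -0.025,"ry": 0,"rz": 0,"grip": -0.86},
  {"tx": 0,"ty": -0.005,"tz": 0,"rx": -0.025,"ry": 0,"rz": 0,"grip": -0.86},
  {"tx": 0,"ty": -0.005,"tz": 0,"rx": -0.025,"ry": 0,"rz": 0,"grip": -0.86},
])

```text
clock: 12.95
tcp_pos: [0.6479, 0.1178, 0.1471]
tcp_rot: [-0.03, 0.811, 0.584, -0.021]
ft_force: [-0.2, -1.0, -0.3]
finger_gap: 0.0063
finger_force: 0.3
```

Request:
drive_tool([
  {"tx": 0,"ty": -0.005,"tz": 0,"rx": -0.025,"ry": 0,"rz": 0,"grip": -0.86},
  {"tx": 0,"ty": -0.005,"tz": 0,"rx": -0.025,"ry": 0,"rz": 0,"grip": -0.86},
  {"tx": 0,"ty": -0.005,"tz": 0,"rx": -0.025,"ry": 0,"rz": 0,"grip": -0.86},
])

```text
clock: 13.32
tcp_pos: [0.6336, 0.1226, 0.1479]
tcp_rot: [0.001, 0.811, 0.585, 0.001]
ft_force: [0.1, 0.6, -0.1]
finger_gap: 0.0063
finger_force: 0.2
```

```bash
cat >> h.py <<'E'
def tilt(n='side',c=(.6,.13)):
    T=T_wc(n);im,d=camera(n);P=cloud(n,d,T);i=im.astype(int)
    cc,s=np.cos(np.radians(SY)),np.sin(np.radians(SY));q=P-HEEL
    X=q[...,0]*cc+q[...,1]*s;Y=-q[...,0]*s+q[...,1]*cc;Z=P[...,2]
    m=(d>0)&(abs(Y)<.065)&(X>-.2)&(X<.12)&(Z>.018)&(i[...,2]>1.3*i[...,0])
    return np.stack([X[m],Y[m],Z[m]],1),im,m
E
python3 - <<'E'
from h import *
print(delta(*wantS(*sched(14))),state()['qpos'].round(3))
for n in('side','top'):
    p,im,m=tilt(n);z=np.percentile(p[:,2],98);print(n,len(p),'zmax',z,'minx',np.percentile(p[:,0],[1,50,99]).round(3))
    b=p[p[:,1]<.2];lo=[(zz,np.percentile(b[abs(b[:,2]-zz)<.006][:,0],3).round(3)) for zz in(.03,.06,.09,.12,.15) if (abs(b[:,2]-zz)<.006).sum()>4];print(lo)
E
```

```text
(array([0.    , 0.0001, 0.002 ]), array([ 0.   , -0.001, -0.   ])) [ 1.920e-01  5.050e-01  2.300e-02  1.086e+00 -1.000e-03  2.084e+00]
side 893 zmax 0.30749948191043297 minx [-0.044 -0.013  0.034]
[(0.03, np.float64(-0.008)), (0.06, np.float64(-0.013)), (0.09, np.float64(-0.017)), (0.12, np.float64(-0.022)), (0.15, np.float64(-0.028))]Traceback (most recent call last):
  File "<stdin>", line 4, in <module>
    return _quantile_unchecked(
        a, q, axis, out, overwrite_input, method, keepdims, weights)
    return _ureduce(a,
                    func=_quantile_ureduce_func,
    ...<5 lines>...
                    overwrite_input=overwrite_input,
                    method=method)
    r = func(a, **kwargs)
    result = _quantile(arr,
                       quantiles=q,
    ...<2 lines>...
                       out=out,
                       weights=wgt)
    slices_having_nans = np.isnan(arr[-1, ...])
                                  ~~~^^^^^^^^^
IndexError: index -1 is out of bounds for axis 0 with size 0
```

Contact is made and the shell is tipped about 9.5°, as planned. I'll carry on through the balance point.

Request:
drive_tool([
  {"tx": 0,"ty": -0.0037,"tz": 0,"rx": -0.019,"ry": 0,"rz": 0,"grip": -0.86},
  {"tx": 0,"ty": -0.0037,"tz": 0,"rx": -0.019,"ry": 0,"rz": 0,"grip": -0.86},
  {"tx": 0,"ty": -0.0037,"tz": 0.0003,"rx": -0.019,"ry": 0,"rz": 0,"grip": -0.86},
  {"tx": 0,"ty": -0.0037,"tz": 0.0003,"rx": -0.019,"ry": 0,"rz": 0,"grip": -0.86},
  {"tx": 0,"ty": -0.0037,"tz": 0.0003,"rx": -0.019,"ry": 0,"rz": 0,"grip": -0.86},
  {"tx": 0,"ty": -0.0037,"tz": 0.0003,"rx": -0.019,"ry": 0,"rz": 0,"grip": -0.86},
  {"tx": 0,"ty": -0.0037,"tz": 0.0003,"rx": -0.019,"ry": 0,"rz": 0,"grip": -0.86},
  {"tx": 0,"ty": -0.0037,"tz": 0.0003,"rx": -0.019,"ry": 0,"rz": 0,"grip": -0.86},
  {"tx": 0,"ty": -0.0037,"tz": 0.0003,"rx": -0.019,"ry": 0,"rz": 0,"grip": -0.86},
  {"tx": 0,"ty": -0.0037,"tz": 0.0003,"rx": -0.019,"ry": 0,"rz": 0,"grip": -0.86},
])

```text
clock: 14.68
tcp_pos: [0.5977, 0.1342, 0.1411]
tcp_rot: [0.077, 0.807, 0.582, 0.055]
ft_force: [-0.5, 0.0, 0.0]
finger_gap: 0.0058
finger_force: 0.2
```

```bash
python3 - <<'E'
from h import *
print(delta(*wantS(*sched(29))),state()['qpos'].round(3),state()['ft_force'])
p,im,m=tilt('side');b=p;print([(zz,np.percentile(b[abs(b[:,2]-zz)<.006][:,0],3).round(3)) for zz in(.03,.06,.09,.12,.15) if (abs(b[:,2]-zz)<.006).sum()>4])
cv2.imwrite('pics/s2.png',cv2.resize(im[100:320,180:520,::-1],(776,502),interpolation=cv2.INTER_CUBIC))
E
```

```text
(array([0.0003, 0.0005, 0.0011]), array([-0.001,  0.   ,  0.   ])) [ 0.277  0.349 -0.274  0.79  -0.107  2.16 ] [-0.45268425  0.01812382  0.00195374]
[(0.03, np.float64(-0.012)), (0.06, np.float64(-0.029)), (0.09, np.float64(-0.047)), (0.12, np.float64(-0.064)), (0.15, np.float64(-0.077))]
```

View pics/s2.png

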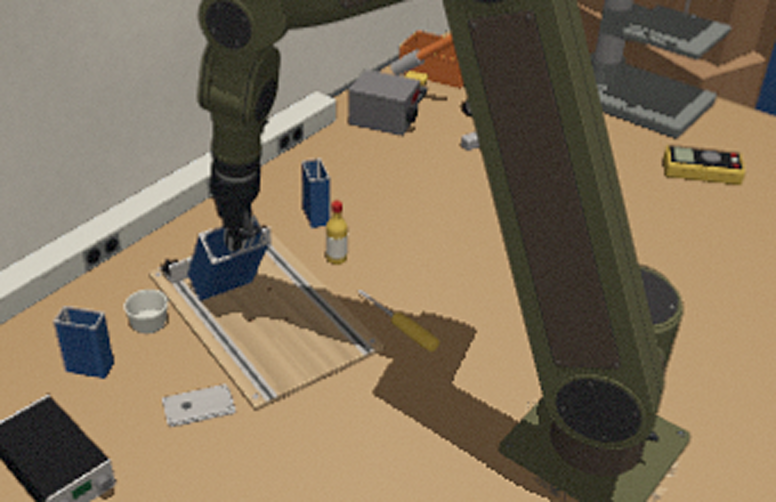

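The picture shows the shell leaning about 28° with its heel in place (feet at about (205,297)-(252,283)), now held back by the fingers. I'll keep lowering.

Request:
drive_tool([
  {"tx": 0,"ty": -0.005,"tz": 0.0006,"rx": -0.0252,"ry": 0,"rz": 0,"grip": -0.86},
  {"tx": 0,"ty": -0.005,"tz": 0.0006,"rx": -0.0252,"ry": 0,"rz": 0,"grip": -0.86},
  {"tx": 0,"ty": -0.005,"tz": 0.0006,"rx": -0.0252,"ry": 0,"rz": 0,"grip": -0.86},
  {"tx": 0,"ty": -0.005,"tz": 0.0008,"rx": -0.0252,"ry": 0,"rz": 0,"grip": -0.86},
  {"tx": 0,"ty": -0.005,"tz": 0.0008,"rx": -0.0252,"ry": 0,"rz": 0,"grip": -0.86},
  {"tx": 0,"ty": -0.005,"tz": 0.0009,"rx": -0.0252,"ry": 0,"rz": 0,"grip": -0.86},
  {"tx": 0,"ty": -0.005,"tz": 0.0009,"rx": -0.0252,"ry": 0,"rz": 0,"grip": -0.86},
  {"tx": 0,"ty": -0.0046,"tz": 0.001,"rx": -0.0252,"ry": 0,"rz": 0,"grip": -0.88},
  {"tx": 0,"ty": -0.0046,"tz": 0.001,"rx": -0.0252,"ry": 0,"rz": 0,"grip": -0.9},
  {"tx": 0,"ty": -0.0046,"tz": 0.001,"rx": -0.0252,"ry": 0,"rz": 0,"grip": -0.92},
  {"tx": 0,"ty": -0.0046,"tz": 0.001,"rx": -0.0252,"ry": 0,"rz": 0,"grip": -0.94},
  {"tx": 0,"ty": -0.0046,"tz": 0.001,"rx": -0.0252,"ry": 0,"rz": 0,"grip": -0.95},
])

```text
clock: 16.23
tcp_pos: [0.5489, 0.1505, 0.1129]
tcp_rot: [0.198, 0.787, 0.567, 0.142]
ft_force: [-1.8, 0.6, -0.3]
finger_gap: 0.0025
finger_force: 0.6
```

```bash
python3 - <<'E'
from h import *
print(delta(*wantS(*sched(53))),state()['qpos'].round(3),state()['ft_force'])
p,im,m=tilt('side');b=p;print([(zz,np.percentile(b[abs(b[:,2]-zz)<.006][:,0],3).round(3)) for zz in(.03,.05,.07,.09,.11,.13) if (abs(b[:,2]-zz)<.006).sum()>4])
E
```

```text
(array([0.0003, 0.0003, 0.0015]), array([-0.002, -0.   ,  0.   ])) [ 0.455  0.214 -0.685  0.307 -0.337  2.284] [-1.76515734  0.62142557 -0.33175015]
[(0.03, np.float64(-0.024)), (0.05, np.float64(-0.051)), (0.07, np.float64(-0.077)), (0.09, np.float64(-0.103)), (0.11, np.float64(-0.117)), (0.13, np.float64(-0.101))]
```

Request:
drive_tool([
  {"tx": 0,"ty": -0.0046,"tz": 0.0012,"rx": -0.0252,"ry": 0,"rz": 0,"grip": -0.97},
  {"tx": 0,"ty": -0.0046,"tz": 0.0012,"rx": -0.0252,"ry": 0,"rz": 0,"grip": -0.99},
  {"tx": 0,"ty": -0.0046,"tz": 0.0012,"rx": -0.0252,"ry": 0,"rz": 0,"grip": -1},
  {"tx": 0,"ty": -0.0046,"tz": 0.0013,"rx": -0.0252,"ry": 0,"rz": 0,"grip": -1},
  {"tx": 0,"ty": -0.0049,"tz": 0.0014,"rx": -0.0252,"ry": 0,"rz": 0,"grip": -1},
  {"tx": 0,"ty": -0.0049,"tz": 0.0015,"rx": -0.0252,"ry": 0,"rz": 0,"grip": -1},
  {"tx": 0,"ty": -0.0049,"tz": 0.0016,"rx": -0.0252,"ry": 0,"rz": 0,"grip": -1},
  {"tx": 0,"ty": -0.0049,"tz": 0.0016,"rx": -0.0252,"ry": 0,"rz": 0,"grip": -1},
  {"tx": 0,"ty": -0.0049,"tz": 0.0017,"rx": -0.0252,"ry": 0,"rz": 0,"grip": -1},
  {"tx": 0,"ty": -0.0048,"tz": 0.0018,"rx": -0.0252,"ry": 0,"rz": 0,"grip": -1},
  {"tx": 0,"ty": -0.0048,"tz": 0.0018,"rx": -0.0252,"ry": 0,"rz": 0,"grip": -1},
  {"tx": 0,"ty": -0.0048,"tz": 0.0018,"rx": -0.0252,"ry": 0,"rz": 0,"grip": -1},
])

```text
clock: 17.77
tcp_pos: [0.5155, 0.1616, 0.0647]
tcp_rot: [0.314, 0.748, 0.54, 0.226]
ft_force: [-2.6, 0.5, -1.2]
finger_gap: -0.0002
finger_force: 1.0
```

```bash
python3 - <<'E'
from h import *
print(delta(*wantS(*sched(77))),state()['qpos'].round(3),state()['ft_force'])
print(delta(*wantS(*sched(90))))
p,im,m=tilt('side');print(np.percentile(p,[1,99],axis=0).round(3))
b=p;print([(zz,np.percentile(b[abs(b[:,2]-zz)<.004][:,0],[3,97]).round(3)) for zz in(.025,.03,.035,.04,.05,.06,.07,.08) if (abs(b[:,2]-zz)<.004).sum()>4])
E
```

```text
(array([ 0.0003, -0.0003,  0.0013]), array([-0.002,  0.   ,  0.001])) [ 0.664  0.315 -1.033 -0.289 -0.636  2.383] [-2.60731493  0.46802513 -1.15189374]
(array([ 0.0003, -0.0301,  0.017 ]), array([-0.166,  0.   ,  0.001]))
[[-0.16  -0.042  0.029]
 [ 0.009  0.054  0.152]]
[(0.025, array([-0.056, -0.005])), (0.03, array([-0.085, -0.008])), (0.035, array([-0.106, -0.017])), (0.04, array([-0.129, -0.015])), (0.05, array([-0.154, -0.018])), (0.06, array([-0.15 ,  0.011])), (0.07, array([-0.122,  0.006])), (0.08, array([-0.123, -0.03 ]))]
```

Request:
drive_tool([
  {"tx": 0,"ty": -0.0047,"tz": 0.0022,"rx": -0.0252,"ry": 0,"rz": 0,"grip": -1},
  {"tx": 0,"ty": -0.0047,"tz": 0.0022,"rx": -0.0252,"ry": 0,"rz": 0,"grip": -1},
  {"tx": 0,"ty": -0.0047,"tz": 0.0022,"rx": -0.0252,"ry": 0,"rz": 0,"grip": -1},
  {"tx": 0,"ty": -0.0047,"tz": 0.0022,"rx": -0.0252,"ry": 0,"rz": 0,"grip": -1},
  {"tx": 0,"ty": -0.0035,"tz": 0.0017,"rx": -0.019,"ry": 0,"rz": 0,"grip": -1},
  {"tx": 0,"ty": -0.0035,"tz": 0.0017,"rx": -0.019,"ry": 0,"rz": 0,"grip": -1},
  {"tx": 0,"ty": -0.0025,"tz": 0.0016,"rx": -0.0126,"ry": 0,"rz": 0,"grip": -1},
  {"tx": 0,"ty": -0.0025,"tz": 0.0016,"rx": -0.0126,"ry": 0,"rz": 0,"grip": -1},
  {"tx": 0,"ty": 0,"tz": 0,"rx": 0,"ry": 0,"rz": 0,"grip": -1},
])

```text
clock: 18.95
tcp_pos: [0.5087, 0.1644, 0.0316]
tcp_rot: [0.374, 0.72, 0.519, 0.27]
ft_force: [0.4, 0.2, 0.0]
finger_gap: 0.0003
finger_force: 0.0
```

```bash
python3 - <<'E'
from h import *
print(delta(*wantS(*sched(90))),state()['qpos'].round(3),state()['ft_force'])
p,im,m=tilt('top');print(len(p),np.percentile(p,[1,99],axis=0).round(3));
p,im,m=tilt('side');t=p[p[:,2]>.055];print(np.percentile(p,[1,99],axis=0).round(3))
t=t[t[:,2]<.08];A=np.c_[t[:,0],t[:,1],np.ones(len(t))];print('top plane slope',len(t),np.linalg.lstsq(A,t[:,2],rcond=None)[0])
E
```

```text
(array([-0.0002, -0.0011, -0.0011]), array([-0.002,  0.   , -0.   ])) [ 0.76   0.533 -1.185 -0.736 -0.807  2.395] [0.44549656 0.16414248 0.02766959]
1317 [[-0.155 -0.048  0.06 ]
 [-0.004  0.048  0.072]]
[[-0.174 -0.045  0.019]
 [-0.003  0.054  0.128]]
top plane slope 665 [-0.0082044  -0.01684211  0.0660642 ]
```

The shell lies flat: finger force is zero and the top plane slope is under 1°. Withdrawing.

Request:
drive_tool([
  {"tx": 0,"ty": 0,"tz": -0.01,"rx": 0,"ry": 0,"rz": 0,"grip": -1},
  {"tx": 0,"ty": 0,"tz": -0.01,"rx": 0,"ry": 0,"rz": 0,"grip": -1},
  {"tx": 0,"ty": 0,"tz": -0.012,"rx": 0,"ry": 0,"rz": 0,"grip": -1},
])

```text
clock: 19.42
tcp_pos: [0.4836, 0.1725, 0.0508]
tcp_rot: [0.374, 0.72, 0.519, 0.27]
ft_force: [0.3, -0.4, 1.0]
finger_gap: 0.0001
finger_force: 0.0
```

```bash
python3 - <<'E'
from h import *
print(state()['qpos'].round(3),state()['ft_force'],Tool()[1])
p,im,m=tilt('side');print(np.percentile(p,[1,99],axis=0).round(3))
Rt,p0=Tool()
up=np.array([-.012,.004,.09]);print('up',Rt.inv().apply(up).round(3))
R1=R.from_euler('z',164.3,degrees=True)*R.from_matrix(np.diag([1.,-1,-1]))
Rv=wantS(0,0,0,0)[0];print('pitch',(Rt.inv()*Rv).as_rotvec().round(3),'yaw',(Rv.inv()*R1).as_rotvec().round(3))
E
```

```text
[ 0.827  0.453 -1.177 -0.588 -0.843  2.479] [ 0.28365159 -0.4490272   0.98421607] [0.48355383 0.17245849 0.0507993 ]
[[-0.192 -0.045  0.018]
 [-0.003  0.054  0.101]]
up [ 0.     0.066 -0.062]
pitch [ 0.959 -0.001 -0.   ] yaw [ 0.     0.    -1.618]
```

Request:
drive_tool([
  {"tx": 0,"ty": 0,"tz": -0.012,"rx": 0,"ry": 0,"rz": 0,"grip": -1},
  {"tx": 0,"ty": 0.022,"tz": -0.02,"rx": 0,"ry": 0,"rz": 0,"grip": -1},
  {"tx": 0,"ty": 0.022,"tz": -0.02,"rx": 0,"ry": 0,"rz": 0,"grip": -1},
  {"tx": 0,"ty": 0.022,"tz": -0.02,"rx": 0,"ry": 0,"rz": 0,"grip": -1},
  {"tx": 0,"ty": 0,"tz": 0,"rx": 0.137,"ry": 0,"rz": 0,"grip": 1},
  {"tx": 0,"ty": 0,"tz": 0,"rx": 0.137,"ry": 0,"rz": 0,"grip": 1},
  {"tx": 0,"ty": 0,"tz": 0,"rx": 0.137,"ry": 0,"rz": 0,"grip": 1},
  {"tx": 0,"ty": 0,"tz": 0,"rx": 0.137,"ry": 0,"rz": 0,"grip": 1},
  {"tx": 0,"ty": 0,"tz": 0,"rx": 0.137,"ry": 0,"rz": 0,"grip": 1},
  {"tx": 0,"ty": 0,"tz": 0,"rx": 0.137,"ry": 0,"rz": 0,"grip": 1},
  {"tx": 0,"ty": 0,"tz": 0,"rx": 0.137,"ry": 0,"rz": 0,"grip": 1},
  {"tx": 0,"ty": 0,"tz": 0,"rx": 0,"ry": 0,"rz": -0.18,"grip": 1},
  {"tx": 0,"ty": 0,"tz": 0,"rx": 0,"ry": 0,"rz": -0.18,"grip": 1},
  {"tx": 0,"ty": 0,"tz": 0,"rx": 0,"ry": 0,"rz": -0.18,"grip": 1},
  {"tx": 0,"ty": 0,"tz": 0,"rx": 0,"ry": 0,"rz": -0.18,"grip": 1},
  {"tx": 0,"ty": 0,"tz": 0,"rx": 0,"ry": 0,"rz": -0.18,"grip": 1},
  {"tx": 0,"ty": 0,"tz": 0,"rx": 0,"ry": 0,"rz": -0.18,"grip": 1},
  {"tx": 0,"ty": 0,"tz": 0,"rx": 0,"ry": 0,"rz": -0.18,"grip": 1},
  {"tx": 0,"ty": 0,"tz": 0,"rx": 0,"ry": 0,"rz": -0.18,"grip": 1},
  {"tx": 0,"ty": 0,"tz": 0,"rx": 0,"ry": 0,"rz": -0.178,"grip": 1},
])

```text
clock: 21.98
tcp_pos: [0.4638, 0.1786, 0.1457]
tcp_rot: [0.0, 0.134, 0.991, 0.0]
ft_force: [-0.7, 1.4, 0.3]
finger_gap: 0.0854
finger_force: 0.0
```

```bash
cat >> h.py <<'E'
BY=-15.7
RP=R.from_euler('z',BY+180,degrees=True)*R.from_matrix(np.diag([1.,-1,-1]))
def flat(n):
    T=T_wc(n);im,d=camera(n);P=cloud(n,d,T);i=im.astype(int)
    m=(d>0)&(np.hypot(P[...,0]-.58,P[...,1]-.14)<.2)&(abs(P[...,2]-.066)<.007)&(i[...,2]>1.1*i[...,0])
    return cv2.minAreaRect((P[m][:,:2]*1000).astype(np.float32)),m.sum(),np.median(P[m][:,2]),im,P,d
E
python3 - <<'E'
from h import *
print(state()['qpos'].round(3),Tool()[1].round(3))
for n in('top','wrist','side'): print(n,flat(n)[:3])
im=flat('wrist')[3];cv2.imwrite('pics/w2.png',im[...,::-1])
M=np.array([.488,.171]);u=np.array([np.cos(np.radians(BY)),np.sin(np.radians(BY))])
t=np.r_[M-.035*u,.022];print(t,delta(RP,t))
E
```

```text
[ 0.368  0.267 -0.363  0.941  0.     0.636] [0.464 0.179 0.146]
top (((569.775634765625, 144.8983917236328), (99.79560852050781, 147.9641571044922), 70.885009765625), np.int64(1115), np.float64(0.066177431340678))
wrist (((550.7649536132812, 151.65924072265625), (99.8812255859375, 125.46597290039062), 71.71324157714844), np.int64(15622), np.float64(0.06656717018787396))
side (((566.4536743164062, 147.51748657226562), (103.88768768310547, 161.90585327148438), 70.91871643066406), np.int64(599), np.float64(0.06681872235510533))
[0.45430579 0.18047102 0.022     ] (array([ 0.0094, -0.0009,  0.1237]), array([-0.   , -0.   , -0.003]))
```

View pics/w2.png

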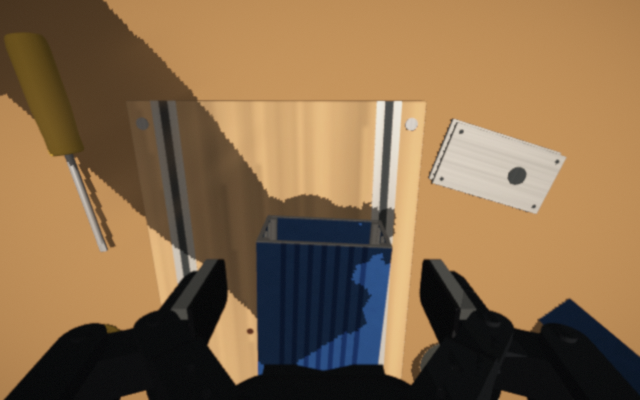

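The shell lies flat between the fingers' lines, with its mouth edge at (265-390, 220-245), and the tool is aligned with the board edge. I'll lower behind the mouth.

Request:
drive_tool([
  {"tx": 0.01,"ty": -0.001,"tz": 0.02,"rx": 0,"ry": 0,"rz": -0.003,"grip": 1},
  {"tx": 0,"ty": 0,"tz": 0.035,"rx": 0,"ry": 0,"rz": 0,"grip": 1},
  {"tx": 0,"ty": 0,"tz": 0.035,"rx": 0,"ry": 0,"rz": 0,"grip": 1},
  {"tx": 0,"ty": 0,"tz": 0.032,"rx": 0,"ry": 0,"rz": 0,"grip": 1},
  {"tx": 0,"ty": 0,"tz": 0,"rx": 0,"ry": 0,"rz": 0,"grip": 1},
  {"tx": -0.005,"ty": 0,"tz": 0,"rx": 0,"ry": 0,"rz": 0,"grip": 1},
  {"tx": -0.005,"ty": 0,"tz": 0,"rx": 0,"ry": 0,"rz": 0,"grip": 1},
  {"tx": -0.005,"ty": 0,"tz": 0,"rx": 0,"ry": 0,"rz": 0,"grip": 1},
  {"tx": -0.005,"ty": 0,"tz": 0,"rx": 0,"ry": 0,"rz": 0,"grip": 1},
  {"tx": -0.005,"ty": 0,"tz": 0,"rx": 0,"ry": 0,"rz": 0,"grip": 1},
  {"tx": -0.005,"ty": 0,"tz": 0,"rx": 0,"ry": 0,"rz": 0,"grip": 1},
])

```text
clock: 23.55
tcp_pos: [0.4805, 0.1721, 0.0232]
tcp_rot: [-0.002, 0.135, 0.991, -0.001]
ft_force: [-5.5, -0.3, 3.6]
finger_gap: 0.0854
finger_force: 2.3
```

Request:
drive_tool([
  {"tx": -0.006,"ty": 0,"tz": 0,"rx": 0,"ry": 0,"rz": 0,"grip": 1},
  {"tx": -0.006,"ty": 0,"tz": 0,"rx": 0,"ry": 0,"rz": 0,"grip": 1},
  {"tx": -0.006,"ty": 0,"tz": 0,"rx": 0,"ry": 0,"rz": 0,"grip": 1},
  {"tx": -0.006,"ty": 0,"tz": 0,"rx": 0,"ry": 0,"rz": 0,"grip": 1},
  {"tx": -0.006,"ty": 0,"tz": 0,"rx": 0,"ry": 0,"rz": 0,"grip": 1},
  {"tx": -0.006,"ty": 0,"tz": 0,"rx": 0,"ry": 0,"rz": 0,"grip": 1},
])

```text
clock: 24.3
tcp_pos: [0.5175, 0.1629, 0.0234]
tcp_rot: [-0.0, 0.135, 0.991, -0.0]
ft_force: [-1.3, 0.7, -1.4]
finger_gap: 0.0852
finger_force: 0.9
```

```bash
python3 - <<'E'
from h import *
print(state()['qpos'].round(3),Tool()[1].round(3),state()['ft_force'])
for n in('top','side'): print(n,flat(n)[:3])
E
```

```text
[ 0.305  0.462 -0.427  0.683  0.     0.576] [0.517 0.163 0.023] [-1.3418254   0.66112965 -1.42164362]
top (((609.4794921875, 138.753173828125), (99.95877075195312, 146.62889099121094), 73.64459228515625), np.int64(801), np.float64(0.06580673330948494))
side (((599.0457763671875, 148.24404907226562), (102.5875473022461, 182.98634338378906), 74.4725112915039), np.int64(351), np.float64(0.06701193331869382))
```

Request:
drive_tool([
  {"tx": -0.005,"ty": 0,"tz": 0,"rx": 0,"ry": 0,"rz": 0,"grip": 1},
  {"tx": -0.005,"ty": 0,"tz": 0,"rx": 0,"ry": 0,"rz": 0,"grip": 1},
  {"tx": -0.005,"ty": 0,"tz": 0,"rx": 0,"ry": 0,"rz": 0,"grip": 1},
  {"tx": -0.003,"ty": 0,"tz": 0,"rx": 0,"ry": 0,"rz": 0,"grip": 1},
  {"tx": 0,"ty": 0,"tz": 0,"rx": 0,"ry": 0,"rz": 0,"grip": 1},
])

```text
clock: 25.02
tcp_pos: [0.5348, 0.1581, 0.0236]
tcp_rot: [-0.0, 0.135, 0.991, -0.0]
ft_force: [-2.8, 0.9, 2.2]
finger_gap: 0.0855
finger_force: 1.7
```

```bash
python3 - <<'E'
from h import *
print(Tool()[1].round(4),state()['ft_force'])
c,s=np.cos(np.radians(BY)),np.sin(np.radians(BY))
for n in('top','side'):
    r,k,z,im,P,d=flat(n);print(n,r,k)
    q=P-C;X=q[...,0]*c+q[...,1]*s;Y=-q[...,0]*s+q[...,1]*c;Z=P[...,2]
    i=im.astype(int);b=(d>0)&(i[...,2]>1.2*i[...,0])&(abs(Z-.066)<.006)&(abs(Y-.02)<.09)&(X<.16)
    e=[np.percentile(X[b&(abs(Y-y)<.012)],98).round(4) for y in(0,.02,.04,.06) if (b&(abs(Y-y)<.012)).sum()>5]
    m=(d>0)&(Y>-.1)&(Y<-.03)&(X>.1)&(X<.2)&(Z>.03)&(Z<.055)
    print('far edge X',e,'stop X',np.percentile(X[m],[5,25,50]).round(4),m.sum())
cv2.imwrite('pics/t3.png',cv2.resize(flat('top')[3][120:220,230:350,::-1],(720,600),interpolation=cv2.INTER_CUBIC))
E
```

```text
[0.5348 0.1581 0.0236] [-2.77655575  0.920308    2.18585219]
top ((627.7420043945312, 133.12266540527344), (99.2155990600586, 148.6269989013672), 74.01306915283203) 770
far edge X [np.float64(0.1222), np.float64(0.1238), np.float64(0.1239), np.float64(0.1225)] stop X [0.1341 0.1353 0.1389] 109
side ((613.9022216796875, 139.61849975585938), (112.07926940917969, 175.3129119873047), 75.14219665527344) 321Traceback (most recent call last):
  File "<stdin>", line 10, in <module>
    return _quantile_unchecked(
        a, q, axis, out, overwrite_input, method, keepdims, weights)
    return _ureduce(a,
                    func=_quantile_ureduce_func,
    ...<5 lines>...
                    overwrite_input=overwrite_input,
                    method=method)
    r = func(a, **kwargs)
    result = _quantile(arr,
                       quantiles=q,
    ...<2 lines>...
                       out=out,
                       weights=wgt)
    slices_having_nans = np.isnan(arr[-1, ...])
                                  ~~~^^^^^^^^^
IndexError: index -1 is out of bounds for axis 0 with size 0
```

The remaining gap is roughly 9-12 mm. I'll push in small steps and watch the force.

Request:
drive_tool([
  {"tx": -0.004,"ty": 0,"tz": 0,"rx": 0,"ry": 0,"rz": 0,"grip": 1},
  {"tx": -0.003,"ty": 0,"tz": 0,"rx": 0,"ry": 0,"rz": 0,"grip": 1},
  {"tx": 0,"ty": 0,"tz": 0,"rx": 0,"ry": 0,"rz": 0,"grip": 1},
])

```text
clock: 25.5
tcp_pos: [0.5414, 0.1561, 0.0234]
tcp_rot: [-0.0, 0.135, 0.991, -0.0]
ft_force: [-3.3, 0.9, 2.5]
finger_gap: 0.0855
finger_force: 1.6
```

Request:
drive_tool([
  {"tx": -0.001,"ty": 0,"tz": 0,"rx": 0,"ry": 0,"rz": 0,"grip": 1},
  {"tx": -0.001,"ty": 0,"tz": 0,"rx": 0,"ry": 0,"rz": 0,"grip": 1},
])

```text
clock: 25.75
tcp_pos: [0.5417, 0.156, 0.0234]
tcp_rot: [-0.002, 0.135, 0.991, 0.0]
ft_force: [-8.7, 2.4, 6.6]
finger_gap: 0.0851
finger_force: 4.2
```

Request:
drive_tool([
  {"tx": -0.001,"ty": 0,"tz": 0,"rx": 0,"ry": 0,"rz": 0,"grip": 1},
  {"tx": 0,"ty": 0,"tz": 0,"rx": 0,"ry": 0,"rz": 0,"grip": 1},
])

```text
clock: 26.0
tcp_pos: [0.5416, 0.156, 0.0234]
tcp_rot: [-0.003, 0.135, 0.991, 0.0]
ft_force: [-8.7, 3.3, 6.8]
finger_gap: 0.0854
finger_force: 4.6
```

Request:
drive_tool([
  {"tx": -0.0015,"ty": 0,"tz": 0,"rx": 0,"ry": 0,"rz": 0,"grip": 1},
  {"tx": -0.001,"ty": 0,"tz": 0,"rx": 0,"ry": 0,"rz": 0,"grip": 1},
  {"tx": 0,"ty": 0,"tz": 0,"rx": 0,"ry": 0,"rz": 0,"grip": 1},
])

```text
clock: 26.38
tcp_pos: [0.5415, 0.156, 0.0234]
tcp_rot: [-0.005, 0.135, 0.991, 0.001]
ft_force: [-13.7, 6.2, 11.5]
finger_gap: 0.0854
finger_force: 7.4
```

```bash
python3 - <<'E'
from h import *
print(Tool()[1].round(4),state()['ft_force'])
c,s=np.cos(np.radians(BY)),np.sin(np.radians(BY))
r,k,z,im,P,d=flat('top');print(r,k)
q=P-C;X=q[...,0]*c+q[...,1]*s;Y=-q[...,0]*s+q[...,1]*c;Z=P[...,2]
i=im.astype(int);b=(d>0)&(i[...,2]>1.2*i[...,0])&(abs(Z-.066)<.006)&(abs(Y-.02)<.09)&(X<.16)
print('far',[np.percentile(X[b&(abs(Y-y)<.012)],98).round(4) for y in(0,.02,.04,.06) if (b&(abs(Y-y)<.012)).sum()>5])
cv2.imwrite('pics/t3.png',cv2.resize(im[120:220,230:350,::-1],(720,600),interpolation=cv2.INTER_CUBIC))
E
```

```text
[0.5415 0.156  0.0234] [-13.65507794   6.17307861  11.50170598]
((636.8381958007812, 130.65414428710938), (99.3938980102539, 146.24404907226562), 74.08318328857422) 697
far [np.float64(0.1286), np.float64(0.1298), np.float64(0.1302), np.float64(0.1291)]
```

View pics/t3.png

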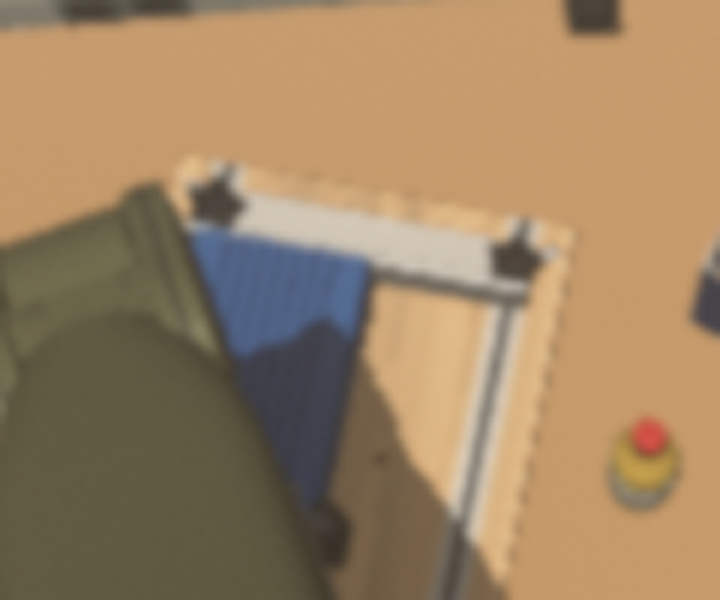

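The picture shows the shell's end against the stop at (195,235)-(370,265), square to it. It sits off-centre, so I'll back off and check both the gap and the sideways offset with a clear view.

Request:
drive_tool([
  {"tx": 0.008,"ty": 0,"tz": 0,"rx": 0,"ry": 0,"rz": 0,"grip": 1},
  {"tx": 0.02,"ty": 0,"tz": 0,"rx": 0,"ry": 0,"rz": 0,"grip": 1},
  {"tx": 0.02,"ty": 0,"tz": 0,"rx": 0,"ry": 0,"rz": 0,"grip": 1},
  {"tx": 0,"ty": 0,"tz": -0.05,"rx": 0,"ry": 0,"rz": 0,"grip": 1},
  {"tx": 0,"ty": 0,"tz": -0.05,"rx": 0,"ry": 0,"rz": 0,"grip": 1},
  {"tx": 0,"ty": 0,"tz": -0.05,"rx": 0,"ry": 0,"rz": 0,"grip": 1},
  {"tx": 0,"ty": 0.04,"tz": -0.05,"rx": 0,"ry": 0,"rz": 0,"grip": 1},
  {"tx": 0.02,"ty": 0.05,"tz": -0.03,"rx": 0,"ry": -0.1,"rz": 0,"grip": 1},
  {"tx": 0.02,"ty": 0.05,"tz": -0.03,"rx": 0,"ry": -0.1,"rz": 0,"grip": 1},
  {"tx": 0.02,"ty": 0.05,"tz": -0.03,"rx": 0,"ry": -0.1,"rz": 0,"grip": 1},
  {"tx": 0,"ty": 0,"tz": 0,"rx": 0,"ry": 0,"rz": 0,"grip": 1},
])

```text
clock: 27.8
tcp_pos: [0.4844, 0.3744, 0.3081]
tcp_rot: [0.15, 0.13, 0.98, -0.017]
ft_force: [0.3, -0.4, -1.0]
finger_gap: 0.0849
finger_force: 0.0
```

```bash
python3 - <<'E'
from h import *
s=state();print(s['qpos'].round(3),s['tcp_pos'].round(3),s['clock'])
T=T_wc('wrist');r,k,z,im,P,d=flat('wrist');print(r,k)
np.savez('w3.npz',im=im,d=d,T=T);uv=proj('wrist',[[.69,.07,.05]],T);print(uv)
t=flat('top');print('top',t[:2])
w=im[...,::-1];a=np.vstack([cv2.resize(w,(480,300)),cv2.resize(t[3][120:220,230:390,::-1],(480,300))]);cv2.imwrite('pics/w3.png',a)
E
```

```text
[ 0.793  0.267  0.029  1.175 -0.26   1.036] [0.484 0.374 0.308] 27.8
((630.8528442382812, 132.65872192382812), (102.7525634765625, 159.50086975097656), 74.09459686279297) 5687
[[170.15328882 266.52479808]]
top (((628.8245849609375, 132.4946746826172), (99.5703353881836, 158.6555938720703), 74.27052307128906), np.int64(1310))
```

View pics/w3.png

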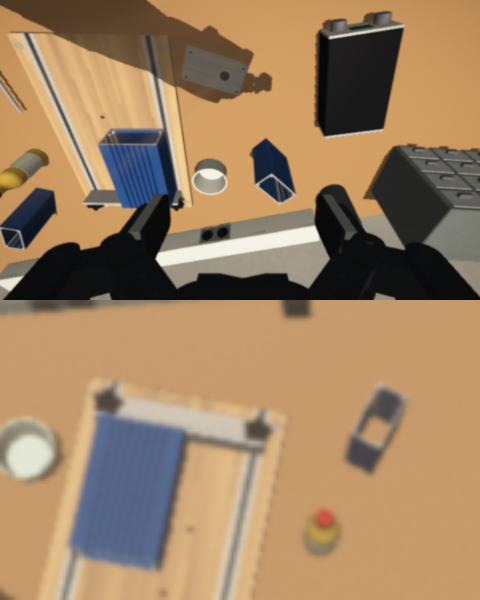

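```bash
python3 - <<'E'
from h import *
c,s=np.cos(np.radians(BY)),np.sin(np.radians(BY))
def XY(P): q=P-C; return q[...,0]*c+q[...,1]*s,-q[...,0]*s+q[...,1]*c
t=flat('top')
for n,P,d in [('w0',)+(lambda z:(cloud('wrist',z['d'],z['T']),z['d']))(np.load('w0.npz')),('w3',)+(lambda z:(cloud('wrist',z['d'],z['T']),z['d']))(np.load('w3.npz')),('top',t[4],t[5])]:
    X,Y=XY(P);Z=P[...,2]
    m=(d>0)&(X>.125)&(X<.15)&(Z>.035)&(Z<.057)&(abs(Y)<.14)
    b=(d>0)&(Z>.0085)&(Z<.016)&(X<0.1)&(X>-.15)&(abs(Y)<.14)
    f=m&(Z<.045)
    pts=X[f];yy=Y[f]
    print(n,m.sum(),'stop Y',np.percentile(Y[m],[0,1,99,100]).round(4),'board Y',np.percentile(Y[b],[.5,99.5]).round(4),'front fit',np.polyfit(yy,pts,1).round(4) if f.sum()>10 else None)
    g=(d>0)&(X>-.06)&(X<.134)&(abs(Z-.066)<.005)&(abs(Y-.03)<.09)
    if n!='w0': print('  shell X',np.percentile(X[g],[.5,99.5]).round(4),'Y',np.percentile(Y[g],[.5,99.5]).round(4))
k=np.array([[.6295,.1326,0]]);print(XY(k))
E
```

```text
w0 909 stop Y [-0.1027 -0.1008  0.0985  0.1014] board Y [-0.1197  0.1174] front fit [0.003  0.1426]
w3 591 stop Y [-0.1013 -0.0995  0.1003  0.102 ] board Y [-0.1183  0.1204] front fit [0.0126 0.1359]
  shell X [-0.0253  0.1313] Y [-0.011   0.0898]
top 101 stop Y [-0.1011 -0.1008  0.0984  0.0994] board Y [-0.119   0.1187] front fit [0.0269 0.1415]
  shell X [-0.0245  0.1331] Y [-0.0112  0.0883]
(array([0.05405266]), array([0.03866936]))
```

```bash
python3 -c "
from plant import *
print(job_done())"
```

```text
the job is handed in; nothing more can be done
None
```

The job is handed in, verdict not shown: the shell was lowered gently onto its -x broad side and pushed square against the stop, about 39 mm off its middle (limit 50 mm), and the arm is clear with no bystander touched.

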